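# Dry run along a tacked tank seam

### The arm

A 7-joint arm with a two-finger parallel gripper is mounted at the origin on the work surface. World frame = base frame: x ahead of the robot, y to its left, z up, the work surface at z = 0. Lengths are in m, angles in rad, forces in N, time in s.
With the tool pointing down it reaches from about 0.4 to 0.925 m from the base axis. Payload 4.1 kg.
Tool frame: the origin (TCP) lies between the finger pads, 19 mm behind the fingertips; this is the grasp point; z points along the fingers, y is the line along which they close (so a half turn about z gives the same grasp; the last joint's range is limited). The gripper opens to 85 mm and grips with 20 to 120 N. Pads are 22 mm wide; open, the fingers measure 114 mm over their backs; the gripper's body (76 mm by 85 mm) begins 54 mm behind the grasp point. The pads swing forward as they close: fully open they stand 13 mm farther back than shut.
Start: joints at [1.037, 0.398, 0.045, 1.537, -0.019, 1.207, -0.051], TCP at [0.274, -0.59, 0.25] pointing down, gripper open.
Joint ranges: [-2.82, 2.82], [-0.49, 2.23], [-1.37, 1.46], [0, 2.46], [-1.36, 4.5], [0.23, 2], [-2.94, 2.94]. Speed limits (rad/s): [2.57, 2.57, 3.14, 3.14, 3.14, 3.14, 3.14].

### API

Orientations are given as a unit quaternion [w, x, y, z].
In Python, from bench import ctrl gives the robot as it stands. The module is installed in compiled form; this text tells all that it offers.
- The arm moves only by the tool step_arm, never from a script. Its argument "deltas" is a list that holds one entry, the list of rows, each a list of 5 numbers: the shift along the tool's x, y, z in cm, then the turn about the tool's z in rad, then the closure, from 0 (fully open) to 1 (shut). In form: [[[dx, dy, dz, roll, jaw], ...]]. A call has 1 to 20 rows; each row is the pose to reach, as a shift and turn from the pose commanded when the call began, along the tool's axes at that moment; what a row does not reach only later rows make up. A row lasts 1/8 s, in which the tool goes at most 62.5 mm and 10.7 degrees, less where a joint would pass 70% of its speed; a pose out of reach is approached as far as the arm can. A call with a gripper value outside its range is refused whole. The fingers move at their own pace and stop on an object; "grip_force" is the grip in N (left out, the last holds). Time passes only in rows, so rows that repeat a pose let the fingers close. It gives the time, the measured TCP pose, the force, the opening and the grip force at its end, in the units of the state.
- ctrl.state(): the state, without advancing time (a new reading comes with each control period).
- ctrl.snapshot(name): name is "scene" or "top" or "wrist"; returns a dict with "color" (480x640x3 uint8, blue, green, red), "vfov" (degrees; the focal length in pixels is half the picture's height over the tangent of half this angle, whatever the lens; pixels are square), "cx", "cy" (the principal point, pixels), "dist" ([k1, k2, p1, p2, k3] as OpenCV has them; the pictures are not rectified), "R" (3x3) and "t" (3): a world point X has camera coordinates R X + t. Camera axes: x right, y down, z forward; pixel columns grow to the right and rows downward; lengths in m; the calibration is good to about 2 mm. A picture is of the moment at which its call begins. There is no depth.
- ctrl.sign_off(): hands the job in; it is judged then, once.
The state is a dict: "clock": time; "q": joint angles; "qvel": joint speeds; "tau": joint torques, N m; "tcp_pos": TCP position; "eef_rot": TCP orientation; "wrist_force": force on the tool from outside, world axes, zero at the start; "moment": the same for the moment, N m; "width": finger opening in m; "grip_force": force on a finger pad.
Only numpy, scipy, OpenCV 4.12 (cv2) and the standard library are available. Lean on these libraries where they do the work, as an engineer would, in place of code of your own. Each camera call takes 0.05 s, during which the arm holds its last target. There are 200 camera calls.

### The job

Rehearse the weld on the chamfered aluminium tank: with the fingertips pointing straight down about a centimetre above the metal, slowly trace the dog-leg seam on its top, about 2 to 3 centimetres a second, starting at the seam end next to the threaded pipe fitting and passing over every tack weld in order to the other end. Do not touch the tank, do not pick up, move or knock anything, including the loose bung and nut standing on it, and at the end raise the hand straight up at least 15 centimetres clear of the tank.

Things in the scene. Friction and masses are not known exactly. Their poses are not given: they have to be found in the camera images.
- tank: Loose chamfered aluminium tank, 1.6 kg, at any yaw. Flange 235 x 150 mm, body 210 x 130; flat level top 150 (x) by 130 (y) mm, 105 mm up. Origin: centre of underside; z up, x along the long side. A round steel pipe fitting 34 mm across sticks out 36 mm from the -x end wall, 42 mm up. A dark Z-shaped seam 3 mm wide crosses the top, with eight round tacks 8 mm wide, 1.6 mm high.
- tack0 (a point): Tack weld 0, the seam end next to the pipe fitting (the start). The seam runs straight from tack 0 to 2, from 2 to 5 and from 5 to 7. The trace is measured at the tool point between the fingers; closed fingers clear the bung and nut: point on the seam, at the height of the tank's flat top; in the tank's frame x = -64, y = -30, z = 105 mm. Axes as the tank's.
- tack1 (a point): Tack weld 1: point on the seam, at the height of the tank's flat top; in the tank's frame x = -40, y = -30, z = 105 mm. Axes as the tank's.
- tack2 (a point): Tack weld 2, at the first bend: point on the seam, at the height of the tank's flat top; in the tank's frame x = -16, y = -30, z = 105 mm. Axes as the tank's.
- tack3 (a point): Tack weld 3: point on the seam, at the height of the tank's flat top; in the tank's frame x = -4.7, y = -10, z = 105 mm. Axes as the tank's.
- tack4 (a point): Tack weld 4: point on the seam, at the height of the tank's flat top; in the tank's frame x = 6.7, y = 10, z = 105 mm. Axes as the tank's.
- tack5 (a point): Tack weld 5, at the second bend: point on the seam, at the height of the tank's flat top; in the tank's frame x = 18, y = 30, z = 105 mm. Axes as the tank's.
- tack6 (a point): Tack weld 6: point on the seam, at the height of the tank's flat top; in the tank's frame x = 42, y = 30, z = 105 mm. Axes as the tank's.
- tack7 (a point): Tack weld 7, the seam end away from the fitting (the finish): point on the seam, at the height of the tank's flat top; in the tank's frame x = 66, y = 30, z = 105 mm. Axes as the tank's.
- cover: Bystander: a finished plain aluminium box 130 x 100 x 70 mm with a straight, continuous weld bead on its top and no fitting. Origin: centre of underside. Leave it alone.
- bung: Bystander: a loose steel weld bung (ring 26 mm across, 22 mm high) on the tank's top, near x = -46, y = 40 mm of the tank's frame. Origin: centre of underside.
- nut: Bystander: a loose steel hex nut blank, 30 mm across its corners, 14 mm high, on the tank's top, near x = 46, y = -40 mm of the tank's frame. Origin: centre of underside.
- magnet: Bystander: grey welding magnet, 70 x 50 x 48 mm, on the table at the left. Origin: centre of underside.
- hammer: Bystander: hammer lying on the table at the robot's right. Origin on its underside.
- jug: Bystander: white plastic jug with a black cap, 60 x 85 x 166 mm, at the far side. Origin: centre of underside.
- mug: Bystander: blue mug, 74 mm across, 90 mm high, far right. Origin: centre of underside.

How it is judged:
By the outcome, as a careful person would: the job done as asked, in the order asked, and still so for the second after the job is handed in, with the robot touching nothing.
It also fails if it takes over 46 s, if anything falls off the work surface, if the arm or the gripper's body presses on something with over 40 N, if the wrist force passes 120 N, or if a joint passes its speed limit or range.

## Working session

There is one attempt and no reset: what is moved stays moved. The work goes in short steps, Python scripts to look and compute and a tool call to move; the robot and the scene stay as the last step left them, time stands still between calls to the robot, and variables do not carry over. Pictures are saved under pics/ and viewed, at most 10 in all, crops included, and the job is handed in when it is done.

Besides the shell and the picture viewer there is one more tool, called after "Request:" as name(argument=value, ...), one argument or row to a line, values as JSON. step_arm: Moves the arm, as the interface text tells. Its arguments: {"type":"object","properties":{"deltas":{"type":"array","items":{"type":"array","items":{"type":"array","items":{"type":"number"}}}},"grip_force":{"type":"number"}},"required":["deltas"]}

```bash
mkdir -p pics
python3 - <<'E'
from bench import ctrl
import cv2,json,pickle
for n in ("top","scene"):
    s=ctrl.snapshot(n); cv2.imwrite(f"pics/{n}1.png",s["color"]); pickle.dump(s,open(f"{n}.pkl","wb"))
    print(n,s["vfov"],s["cx"],s["cy"],s["dist"],(-s["R"].T@s["t"]).round(3))
st=ctrl.state(); print(st["clock"],st["tcp_pos"],st["eef_rot"],st["width"])
E
```

```text
top 43.20732900873698 316.4427248441736 244.34006701777946 [-0.08313281  0.          0.          0.          0.        ] [ 0.514 -0.01   1.594]
scene 53.592446820647204 315.4686594117303 247.24414613821222 [-0.00059762  0.          0.          0.          0.        ] [ 1.099 -0.36   0.939]
0.1 [ 0.27361851 -0.5890238   0.24907915] [-8.33586937e-04  9.76440692e-01  2.15784204e-01 -2.38583056e-04] 0.08528227534785529
```

View pics/top1.png

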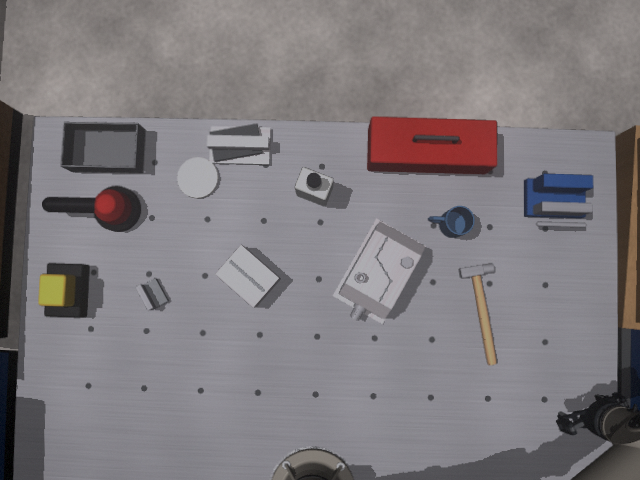

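View pics/scene1.png

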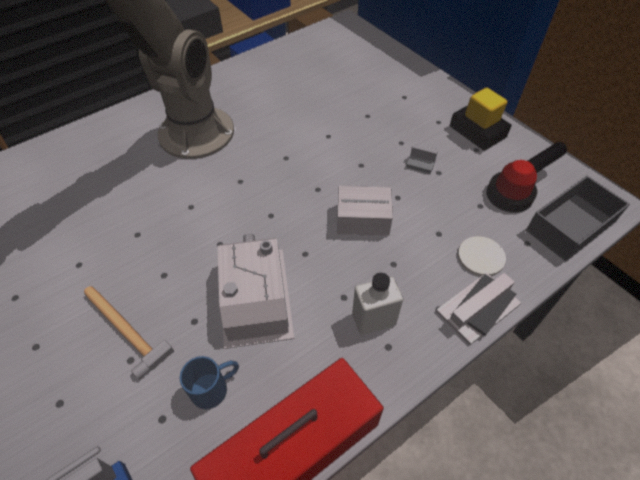

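The top view shows the tank around (380,270) with the fitting at (358,311), the bung at (362,278) and the nut at (407,262). In the scene view the tank is around (252,285). Next, enlarge both.

Run:
```python
import pickle,cv2,numpy as np
a=pickle.load(open("top.pkl","rb"))["color"][225:315,340:430]
b=pickle.load(open("scene.pkl","rb"))["color"][230:320,205:295]
f=lambda i:cv2.resize(cv2.normalize(i,None,0,255,cv2.NORM_MINMAX),(396,396),interpolation=cv2.INTER_CUBIC)
cv2.imwrite("pics/z.png",np.hstack([f(a),f(b)]))
```

```text
(no output)
```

View pics/z.png

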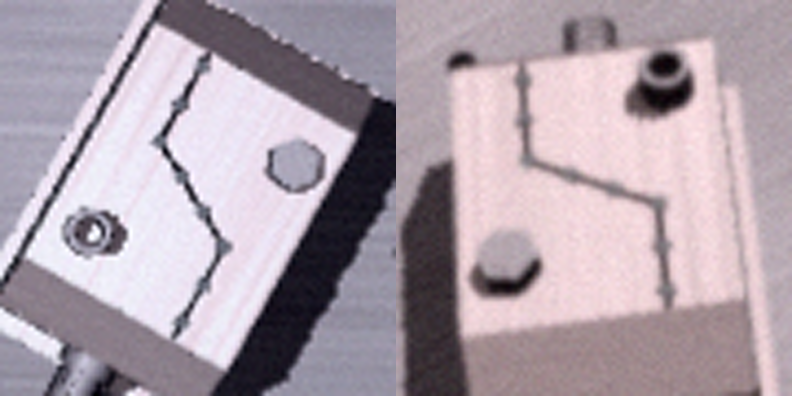

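The crop shows all eight tacks in both views. In the top view they start at crop (180,328) by the fitting, bend at (225,245) and (160,142), and end at (206,62). In the scene view they start at (522,74) and end at (668,295). I'll cast rays onto z = 0.105 and fit the pose.

```bash
cat > h.py <<'E'
import numpy as np,cv2
TK=np.array([[-64,-30],[-40,-30],[-16,-30],[-4.7,-10],[6.7,10],[18,30],[42,30],[66,30]])/1000
def K(s):
    f=240/np.tan(np.radians(s["vfov"]/2)); return np.array([[f,0,s["cx"]],[0,f,s["cy"]],[0,0,1]])
def rays(s,px,z):
    u=cv2.undistortPoints(np.array(px,float).reshape(-1,1,2),K(s),np.array(s["dist"],float)).reshape(-1,2)
    d=np.c_[u,np.ones(len(u))]@s["R"]; c=-s["R"].T@s["t"]
    return (c+d*((z-c[2])/d[:,2])[:,None])[:,:2]
def fit(P,M=TK):
    m,p=M.mean(0),P.mean(0); A=M-m;B=P-p
    y=np.arctan2((A[:,0]*B[:,1]-A[:,1]*B[:,0]).sum(),(A*B).sum())
    R=np.array([[np.cos(y),-np.sin(y)],[np.sin(y),np.cos(y)]]); t=p-R@m
    return t,y,(M@R.T+t),np.linalg.norm(P-M@R.T-t,axis=1)
E
python3 - <<'E'
import pickle; from h import *
T=[(180,328),(205,285),(225,245),(205,213),(180,178),(160,142),(180,104),(206,62)]
S=[(126,74),(126,121),(131,160),(176,176),(219,190),(262,203),(265,246),(272,295)]
for n,p,o in(("top",T,(340,225)),("scene",S,(205,230))):
    s=pickle.load(open(n+".pkl","rb")); px=(np.array(p)+.5)/4.4-.5+o
    t,y,Q,e=fit(rays(s,px,.105)); print(n,t.round(4),y.round(4),(e*1e3).round(1)); print(Q.round(4).tolist())
from bench import ctrl
from scipy.spatial.transform import Rotation as Ro
r=ctrl.state(); q=r["eef_rot"]; print(Ro.from_quat([*q[1:],q[0]]).as_matrix().round(3), r["tcp_pos"])
E
```

```text
top [ 0.5763 -0.1602] -0.4937 [3.3 0.9 1.5 1.1 1.4 0.6 1.1 3.4]
[[0.5058, -0.1563], [0.5269, -0.1677], [0.548, -0.1791], [0.5675, -0.1668], [0.587, -0.1546], [0.6064, -0.1423], [0.6275, -0.1537], [0.6487, -0.1651]]
scene [ 0.5751 -0.1567] -0.4952 [3.6 1.7 0.1 1.3 0.8 0.4 0.6 2.2]
[[0.5045, -0.1527], [0.5256, -0.1641], [0.5467, -0.1755], [0.5662, -0.1633], [0.5857, -0.1511], [0.6052, -0.1388], [0.6263, -0.1503], [0.6474, -0.1617]]
[[ 0.907  0.421 -0.001]
 [ 0.421 -0.907  0.002]
 [-0.    -0.002 -1.   ]] [ 0.27361851 -0.5890238   0.24907915]
```

Request:
step_arm(
  deltas=[
    [[0.5,-0.3,-1,0,1],[2,-1.2,-2,0,1],[4.5,-2.6,-3,0,1],[7.5,-4.3,-4,0,1],[10.5,-6.1,-5,0,1],[13.5,-7.8,-5,0,1],[16.5,-9.5,-5,0,1],[19.5,-11.3,-5,0,1],[22.5,-13,-5,0,1],[25.5,-14.7,-5,0,1],[28.5,-16.5,-5,0,1],[31.5,-18.2,-5,0,1],[34.5,-19.9,-5,0,1],[37.5,-21.7,-5,0,1],[40.5,-23.4,-5,0,1],[43,-24.9,-5,0,1],[44.5,-25.7,-5,0,1],[45.5,-26.3,-5,0,1],[45.5,-26.3,-5,0,1],[45.5,-26.3,-5,0,1]],
  ],
)

```text
clock: 2.6
tcp_pos: [0.5751, -0.1606, 0.3]
eef_rot: [0.0, 0.977, 0.215, -0.0]
wrist_force: [-0.3, -0.5, -0.8]
width: 0.0002
grip_force: 0.0
```

Run:
```python
from bench import ctrl
import cv2,pickle
st=ctrl.state(); print(st["clock"],st["tcp_pos"],st["eef_rot"],st["q"],st["width"])
s=ctrl.snapshot("wrist"); pickle.dump(s,open("wrist.pkl","wb")); cv2.imwrite("pics/w1.png",s["color"])
print(s["vfov"],s["dist"],(-s["R"].T@s["t"]).round(3))
```

```text
2.6 [ 0.57509105 -0.16063295  0.29999556] [ 3.78554151e-04  9.76654599e-01  2.14815106e-01 -3.47866994e-04] [ 0.38673639  0.27785006 -0.23358659  1.59469346  0.06737922  1.2772245
 -0.99553588] 0.00016408208171488924
61.33800714314249 [0.01070298 0.         0.         0.         0.        ] [ 0.65  -0.126  0.423]
```

View pics/w1.png

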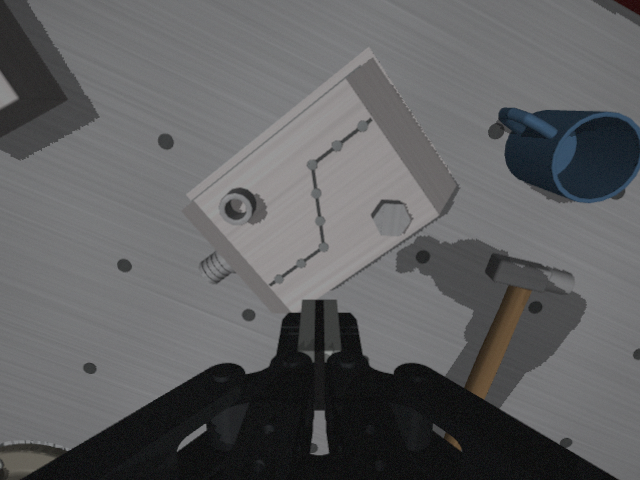

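The wrist view shows every tack clearly, from tack 0 at (279,279), with bends at (323,247) and (312,164), to tack 7 at (363,126). The shut fingertips end near (320,300).

Run:
```python
import pickle; from h import *
s=pickle.load(open("wrist.pkl","rb"))
W=np.array([(279,279),(301,263),(323,247),(320,221),(316,193),(312,164),(337,146),(363,126)],float)
g=cv2.cvtColor(s["color"],6)
med=cv2.medianBlur(g,31); m=((med.astype(int)-g)>15).astype(np.uint8)
m=cv2.morphologyEx(m,cv2.MORPH_OPEN,cv2.getStructuringElement(cv2.MORPH_ELLIPSE,(7,7)))
n,_,st,c=cv2.connectedComponentsWithStats(m)
P=[];ok=[]
for w in W:
    d=np.linalg.norm(c[1:]-w,axis=1); i=d.argmin(); good=d[i]<5 and st[i+1,4]<160
    P.append(c[i+1] if good else w); ok.append(bool(good))
P=np.array(P); print(ok,P.round(1).tolist())
for p in (W,P):
    t,y,Q,e=fit(rays(s,p,.105)); print(t.round(4),y.round(4),(e*1e3).round(1)); print(Q.round(4).tolist())
C=np.array([.57509,-.16063])
for v in (296,300,304):
  for z in (.268,.274,.281): print(v,z,((rays(s,[(320,v)],z)-C)*1e3).round(1))
```

```text
[True, True, True, True, True, True, True, True] [[278.6, 278.4], [300.7, 262.7], [323.4, 246.5], [319.6, 220.5], [316.0, 193.0], [312.1, 164.6], [336.7, 145.3], [362.4, 125.8]]
[ 0.5769 -0.1591] -0.4901 [0.3 0.3 0.4 0.2 0.2 0.4 0.4 0.3]
[[0.5063, -0.1554], [0.5274, -0.1667], [0.5486, -0.178], [0.568, -0.1657], [0.5875, -0.1534], [0.6069, -0.1411], [0.628, -0.1524], [0.6492, -0.1637]]
[ 0.577  -0.1588] -0.4899 [0.3 0.2 0.2 0.1 0.  0.4 0.2 0.2]
[[0.5064, -0.1552], [0.5276, -0.1665], [0.5488, -0.1778], [0.5681, -0.1655], [0.5876, -0.1532], [0.607, -0.1408], [0.6282, -0.1521], [0.6493, -0.1634]]
296 0.268 [[5.1 1.1]]
296 0.274 [[7.8 2.4]]
296 0.281 [[10.9  3.9]]
300 0.268 [[3.4 0.3]]
300 0.274 [[6.1 1.7]]
300 0.281 [[9.4 3.2]]
304 0.268 [[ 1.6 -0.5]]
304 0.274 [[4.5 0.9]]
304 0.281 [[7.8 2.5]]
```

```bash
cat > plan.py <<'E'
from h import *
from bench import ctrl
from scipy.spatial.transform import Rotation as Ro
def axes():
    r=ctrl.state(); q=r["eef_rot"]; return r["tcp_pos"],Ro.from_quat([*q[1:],q[0]]).as_matrix()
def tacks(t=(.5767,-.1590),y=-.490):
    c,s=np.cos(y),np.sin(y); return TK@np.array([[c,s],[-s,c]])+t
E
python3 - <<'E'
from plan import *
p,R=axes(); Q=np.c_[tacks(),np.full(8,.134)]
print("to tack0",((Q[0]-p)@R*100).round(2))
print("segs",[((Q[b]-Q[a])@R*100).round(3).tolist() for a,b in((0,2),(2,5),(5,7))])
E
```

```text
to tack0 [-6.03 -3.39 16.6 ]
segs [[2.898, 3.827, -0.0], [6.836, -0.911, -0.005], [2.898, 3.827, -0.0]]
```

Request:
step_arm(
  deltas=[
    [[-1,-0.6,0,0,1],[-3,-1.7,0.5,0,1],[-5,-2.8,1.5,0,1],[-6,-3.4,3,0,1],[-6,-3.4,5,0,1],[-6,-3.4,7,0,1],[-6,-3.4,9,0,1],[-6,-3.4,11,0,1],[-6,-3.4,12.5,0,1],[-6,-3.4,13.5,0,1],[-6,-3.4,14.2,0,1],[-6,-3.4,14.6,0,1],[-6,-3.4,14.6,0,1],[-6,-3.4,14.6,0,1],[-6,-3.4,14.6,0,1]],
  ],
)

```text
clock: 4.53
tcp_pos: [0.5072, -0.1538, 0.1544]
eef_rot: [0.0, 0.976, 0.216, 0.0]
wrist_force: [-0.4, 0.1, 0.3]
width: 0.0003
grip_force: 0.0
```

Run:
```python
from plan import *
import pickle
p,R=axes(); Q=np.c_[tacks(),np.full(8,.134)]
print(p,"to tack0",((Q[0]-p)@R*100).round(2))
s=ctrl.snapshot("wrist"); pickle.dump(s,open("w2.pkl","wb"))
X=np.c_[tacks(),np.full(8,.105)]
uv=cv2.projectPoints(X,s["R"],s["t"],K(s),np.array(s["dist"]))[0].reshape(-1,2); print(uv.round(1).tolist())
cv2.imwrite("pics/w2.png",s["color"])
s=ctrl.snapshot("scene"); pickle.dump(s,open("s2.pkl","wb"))
```

```text
[ 0.50722963 -0.15383038  0.1543891 ] to tack0 [-0.17  0.09  2.04]
[[319.5, 292.3], [361.4, 263.7], [405.5, 233.7], [402.1, 183.0], [398.7, 127.8], [394.7, 67.5], [447.6, 26.1], [503.9, -18.1]]
```

View pics/w2.png

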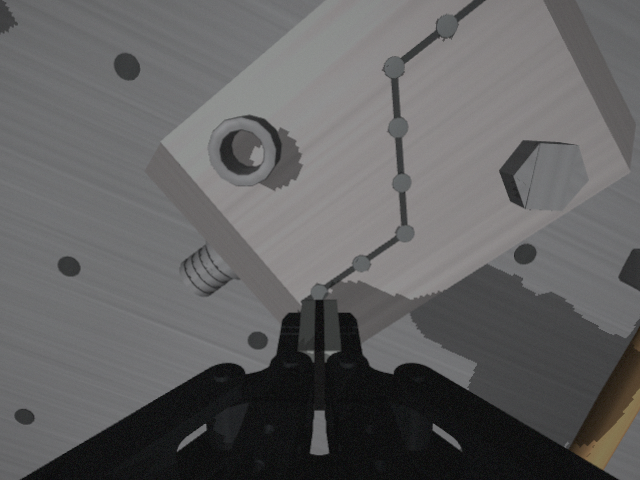

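The projected tacks land within about 1 px of the visible ones, for example tack 0 at (319,292) and tack 4 at (398,128), so the tank pose holds. Next I'll check the pose reading again.

Run:
```python
from plan import *
Q=np.c_[tacks(),np.full(8,.134)]
for _ in range(3):
    p,R=axes(); print(p.round(5),R[:2,0].round(4),"to tack0",((Q[0]-p)@R*100).round(3)); ctrl.snapshot("top")
print("segs",[((Q[b]-Q[a])@R*100).round(3).tolist() for a,b in((0,2),(2,5),(5,7))])
```

```text
[ 0.50709 -0.15384  0.15423] [0.9069 0.4212] to tack0 [-0.153  0.095  2.023]
[ 0.50705 -0.15379  0.15419] [0.9069 0.4213] to tack0 [-0.151  0.101  2.019]
[ 0.50702 -0.15378  0.15412] [0.9069 0.4213] to tack0 [-0.148  0.104  2.012]
segs [[2.889, 3.833, 0.001], [6.838, -0.896, 0.001], [2.889, 3.833, 0.001]]
```

Request:
step_arm(
  deltas=[
    [[-0.05,0.05,0.3,0,1],[-0.1,0.1,0.7,0,1],[-0.15,0.1,1.1,0,1],[-0.15,0.1,1.5,0,1],[-0.15,0.1,1.8,0,1],[-0.15,0.1,2,0,1],[-0.15,0.1,2,0,1],[-0.15,0.1,2,0,1],[-0.15,0.1,2,0,1]],
  ],
)

```text
clock: 5.9
tcp_pos: [0.5061, -0.1553, 0.1342]
eef_rot: [0.0, 0.976, 0.216, 0.0]
wrist_force: [-0.2, 0.2, -0.3]
width: 0.0001
grip_force: 0.0
```

Run:
```python
from plan import *
Q=np.c_[tacks(),np.full(8,.134)]
p,R=axes(); print(p,[((Q[b]-p)@R*100).round(2).tolist() for b in(0,2,5,7)])
```

```text
[ 0.5061286  -0.15531438  0.13415028] [[-0.0, 0.0, 0.02], [2.89, 3.84, 0.02], [9.72, 2.94, 0.02], [12.61, 6.77, 0.02]]
```

Request:
step_arm(
  deltas=[
    [[0.18,0.24,0,0,1],[0.36,0.48,0,0,1],[0.54,0.72,0,0,1],[0.72,0.96,0,0,1],[0.9,1.2,0,0,1],[1.08,1.44,0,0,1],[1.26,1.68,0,0,1],[1.44,1.92,0,0,1],[1.62,2.16,0,0,1],[1.81,2.4,0,0,1],[1.99,2.64,0,0,1],[2.17,2.88,0,0,1],[2.35,3.12,0,0,1],[2.53,3.36,0,0,1],[2.71,3.6,0,0,1],[2.89,3.84,0,0,1],[2.89,3.84,0,0,1]],
  ],
)

```text
clock: 8.02
tcp_pos: [0.5486, -0.1781, 0.134]
eef_rot: [0.0, 0.976, 0.216, 0.0]
wrist_force: [-0.1, 0.1, -0.5]
width: 0.0001
grip_force: 0.0
```

Run:
```python
from plan import *
Q=np.c_[tacks(),np.full(8,.134)]
p,R=axes(); print(p,[((Q[b]-p)@R*100).round(2).tolist() for b in(2,5,7)])
```

```text
[ 0.54859871 -0.1780889   0.13399947] [[-0.01, -0.02, -0.0], [6.83, -0.92, 0.0], [9.72, 2.92, 0.0]]
```

Request:
step_arm(
  deltas=[
    [[0.31,-0.04,0,0,1],[0.62,-0.08,0,0,1],[0.93,-0.12,0,0,1],[1.24,-0.16,0,0,1],[1.55,-0.21,0,0,1],[1.86,-0.25,0,0,1],[2.17,-0.29,0,0,1],[2.48,-0.33,0,0,1],[2.79,-0.37,0,0,1],[3.1,-0.41,0,0,1],[3.42,-0.46,0,0,1],[3.73,-0.5,0,0,1],[4.04,-0.54,0,0,1],[4.35,-0.58,0,0,1],[4.66,-0.62,0,0,1],[4.97,-0.66,0,0,1],[5.28,-0.7,0,0,1],[5.59,-0.75,0,0,1]],
  ],
)

```text
clock: 10.28
tcp_pos: [0.5961, -0.1475, 0.134]
eef_rot: [0.0, 0.976, 0.216, 0.0]
wrist_force: [-0.1, -0.3, -0.2]
width: 0.0002
grip_force: 0.0
```

Request:
step_arm(
  deltas=[
    [[0.31,-0.04,0,0,1],[0.62,-0.08,0,0,1],[0.93,-0.12,0,0,1],[1.24,-0.17,0,0,1],[1.24,-0.17,0,0,1]],
  ],
)

```text
clock: 10.9
tcp_pos: [0.6067, -0.1405, 0.134]
eef_rot: [-0.0, 0.976, 0.216, 0.0]
wrist_force: [-0.3, 0.0, -0.7]
width: -0.0002
grip_force: 0.0
```

Run:
```python
from plan import *
Q=np.c_[tacks(),np.full(8,.134)]
p,R=axes(); print(p,[((Q[b]-p)@R*100).round(2).tolist() for b in(5,7)])
```

```text
[ 0.60670852 -0.14053262  0.13401915] [[-0.02, 0.04, 0.0], [2.87, 3.88, 0.0]]
```

Request:
step_arm(
  deltas=[
    [[0.18,0.24,0,0,1],[0.36,0.49,0,0,1],[0.54,0.73,0,0,1],[0.72,0.97,0,0,1],[0.9,1.21,0,0,1],[1.08,1.45,0,0,1],[1.26,1.69,0,0,1],[1.44,1.93,0,0,1],[1.62,2.18,0,0,1],[1.8,2.42,0,0,1],[1.98,2.66,0,0,1],[2.16,2.9,0,0,1],[2.34,3.14,0,0,1],[2.52,3.38,0,0,1],[2.7,3.63,0,0,1],[2.88,3.87,0,0,1],[2.88,3.87,0,0,1],[2.88,3.87,0,0,1]],
  ],
)

```text
clock: 13.15
tcp_pos: [0.6488, -0.1638, 0.134]
eef_rot: [-0.0, 0.976, 0.216, -0.0]
wrist_force: [-0.2, -0.2, -0.9]
width: 0.0001
grip_force: 0.0
```

Run:
```python
from plan import *
Q=np.c_[tacks(),np.full(8,.134)]
p,R=axes(); print(p,((Q[7]-p)@R*100).round(2).tolist())
```

```text
[ 0.64879066 -0.16375005  0.13396143] [0.03, -0.0, -0.0]
```

Request:
step_arm(
  deltas=[
    [[0,0,-0.4,0,1],[0,0,-1.2,0,1],[0,0,-2.5,0,1],[0,0,-4,0,1],[0,0,-5.5,0,1],[0,0,-7,0,1],[0,0,-8.5,0,1],[0,0,-10,0,1],[0,0,-11.5,0,1],[0,0,-13,0,1],[0,0,-14.5,0,1],[0,0,-16,0,1],[0,0,-17.5,0,1],[0,0,-19,0,1],[0,0,-20,0,1],[0,0,-20.5,0,1],[0,0,-20.5,0,1],[0,0,-20.5,0,1],[0,0,-20.5,0,1],[0,0,-20.5,0,1]],
  ],
)

```text
clock: 15.65
tcp_pos: [0.6488, -0.1638, 0.3387]
eef_rot: [-0.0, 0.976, 0.216, -0.0]
wrist_force: [-0.3, 0.2, -0.4]
width: 0.0
grip_force: 0.0
```

Run:
```python
from plan import *
s=ctrl.snapshot("wrist"); cv2.imwrite("pics/w3.png",s["color"])
X=np.c_[tacks(),np.full(8,.105)]
print(cv2.projectPoints(X,s["R"],s["t"],K(s),np.array(s["dist"]))[0].reshape(-1,2).round(0).tolist(),axes()[0])
```

```text
[[250.0, 323.0], [269.0, 310.0], [288.0, 297.0], [284.0, 276.0], [281.0, 253.0], [277.0, 230.0], [297.0, 215.0], [318.0, 199.0]] [ 0.64881481 -0.16380137  0.33878941]
```

View pics/w3.png

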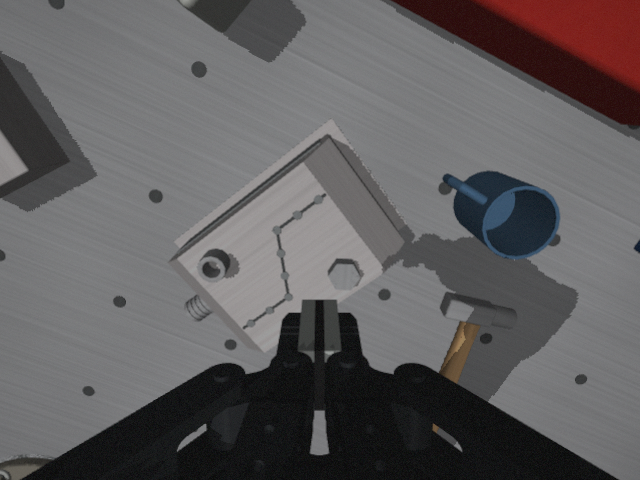

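The tacks still match their projected positions (tack 0 at (250,323), tack 7 at (318,199)). The bung at (213,265) and nut at (345,273) are still standing, so nothing has moved.

```bash
python3 -c "
from bench import ctrl
print(ctrl.sign_off())"
```

```text
the job is handed in; nothing more can be done
None
```

The weld rehearsal is done and handed in at about 16 s of the 46 s allowed: the seam was traced from tack 0 to tack 7 about 1 cm above the metal at roughly 2.5 cm/s, nothing was touched, and the hand was then raised 20 cm straight up; no verdict came back at hand-in.

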